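Hold a lidded specimen box hard into the measuring jig

ROBOT

A 6-joint arm with a two-finger parallel gripper is mounted at the origin on a cart in front of the work surface, level with it; the furniture and walls round the work are solid. World frame = base frame: x ahead of the robot, y to its left, z up, the work surface at z = 0. Lengths are in mm, angles in degrees, forces in N, time in s.
With the tool pointing down it reaches from about 375 to 825 mm from the base axis. Payload 5.5 kg.
Tool frame: the origin (TCP) lies at the very end of the fingers, on their centre line; the grasp point (between the pads) lies 19 mm behind it; x points along the fingers, y is the direction in which the jaws open and shut, and the axes are right-handed (so a half turn about x gives the same grasp; the last joint's range is limited). The gripper opens to 85 mm and grips with 20 to 120 N. Pads are 22 mm wide; open, the fingers measure 114 mm over their backs; the gripper's body (76 mm by 85 mm) begins 54 mm behind the grasp point. The pads swing forward as they close: fully open they stand 13 mm farther back than shut.
Start: joints at [-72.078, 17.962, -2.699, 69.339, 0, 90], TCP at [184.631, -570.882, 231.299] pointing down, gripper open.
Joint ranges: [-152.73, 152.73], [-39.44, 99.34], [-58.76, 71.6], [-118.89, 123.64], [-81.53, 83.1], [-180, 180]. Speed limits (degrees/s): [136.94, 136.94, 172.46, 180, 180, 180].

INTERFACE

Orientations are given as [roll, pitch, yaw] about the fixed x, y, z axes, in that order (R = Rz(yaw) Ry(pitch) Rx(roll)).
In Python, from rig import env gives the robot as it stands. The module is installed in compiled form; this text tells all that it offers.
- The arm moves only by the tool drive_tool, never from a script. Its argument "targets" is a list of rows, each a list of 6 numbers: the shift along the tool's x, y, z in m, then the turn, a rotation vector about the tool's x, y, z in degrees. In form: [[dx, dy, dz, ax, ay, az], ...]. A call has 1 to 12 rows; each row is the pose to reach, as a shift and turn from the pose measured when the call began, along the tool's axes at that moment; what a row does not reach only later rows make up. A row lasts 1/10 s, in which the tool goes at most 50 mm and 8.59 degrees, less where a joint would pass 70% of its speed; a pose out of reach is approached as far as the arm can. A call with a gripper value outside its range is refused whole. "gripper" is the opening, from 0 (shut) to 1 (fully open), set as the call begins (left out, the last holds). The fingers move at their own pace and stop on an object; the grip force is fixed at half the most. Time passes only in rows, so rows that repeat a pose let the fingers close. It gives the time, the measured TCP pose, the force and the opening at its end, in the units of the state.
- env.read_state(): the state, without advancing time (a new reading comes with each control period).
- env.read_camera(name): name is "scene" or "top"; returns a dict with "pixels" (384x512x3 uint8, blue, green, red), "fov_y" (degrees; the focal length in pixels is half the picture's height over the tangent of half this angle, whatever the lens; pixels are square), "cx", "cy" (the principal point, pixels), "R" (3x3) and "t" (3): a world point X has camera coordinates R X + t. Camera axes: x right, y down, z forward; pixel columns grow to the right and rows downward; lengths in mm; the calibration is good to about 2 mm. A picture is of the moment at which its call begins. There is no depth.
- env.finish_job(): hands the job in, once; it reports no verdict.
Trained networks look in the newest picture that a camera, given by its name, has taken for a name from the list of things; names that differ only in an ending like _2 or _b are one class to them, and where a whole thing is asked for, a point or a joint stands for the part that bears it (a point fixed in the world has none). Each returns a list of dicts, best first, with "confidence" (0 to 1); they miss things now and then, are a little off and sometimes report something else, mostly with a low value. They report only what shows in the picture. A call takes as long as a camera call. They do not tell look-alikes from the thing itself.
- env.find_in(camera, query): "xy" ([column, row] as shares, 0 to 1, of the picture: columns of its width, rows of its height, amid what is visible of it).
- env.trace(camera, query): "region" (384x512 bool, what is visible of it) and "xy" ([column, row] as shares, 0 to 1, of the picture: columns of its width, rows of its height, amid what is visible of it).
The state is a dict: "clock": time; "joint_positions": joint angles; "qd": joint speeds; "tau": joint torques, N m; "ee_pos": TCP position; "tcp_rot": TCP orientation; "wrist_force": force on the tool from outside, world axes, zero at the start; "torque": the same for the moment, N m; "grip_width": finger opening in mm.
Only numpy, scipy, OpenCV 4.12 (cv2) and the standard library are available. Lean on these libraries where they do the work, as an engineer would, in place of code of your own. Each camera call takes 0.05 s, during which the arm holds its last target.

TASK

Press the orange lid of the blue specimen box down until it is fully home, then set the box on the measuring jig's plate, with its bevelled edge away from the fence and its end against the brass stop, flush along the fence. Finish while holding it there: keep one firm diagonal push (about 15 N) on the box, so that it is pressed down on the plate and against the fence together, and do not let go. Use no brute force, keep the box upright and leave the other things on the bench where they are.

Things in the scene. Friction and masses are not known exactly. Their poses are not given: they have to be found in the camera images.
- box: The loose blue specimen box (about 0.35 kg): 60 (x) x 90 (y) x 52 (z) mm, origin at the centre of its underside. The whole 90 mm top edge on its -x side is cut off by a 45-degree bevel (14 mm wide and 14 mm high: from x=-30, z=38 up to x=-16, z=52), meant for pushing; the four sides below z=38 are plain and upright, so it can be gripped across its 60 mm width. The paper label is on the -x side.
- box_lid (a joint): Height in m by which the box's orange lid stands proud: 0 = fully home (flange on the box), up to 0.008. It starts 0.004 to 0.007 up, stays where it is left by friction (about 5 N) and cannot come off.
- lid_top (a point): Centre of the lid's top face, marked by a white disc. The orange flange is 40 (x) x 84 (y) x 3 mm, centred at x=+7 mm in the box's frame; its top is 55 mm above the box's underside when home.
- jig: The measuring jig, fixed to the worktop: a base plate with a fence and an end stop. Origin at the centre of the plate's underside on the worktop; +x runs towards the fence, +y towards the stop. The box is to sit with its own axes along the jig's (bevel and label away from the fence).
- jig_plate: The jig's bright base plate, 120 (x) x 160 (y) x 8 mm, polished: the box slides on it easily (friction about 0.25, likewise on fence and stop); same origin and axes as the jig.
- jig_fence: The jig's dark steel fence along the plate's +x edge: 20 x 160 mm, 14 mm high above the plate; its face is at x=+40 mm of the jig, the whole length of the plate. Origin and axes as the jig.
- jig_stop: The jig's brass stop block at the plate's +y edge: 55 mm long in x (from x=-15 to +40 mm), 20 mm in y, 14 mm high above the plate; its face is at y=+60 mm of the jig. Origin and axes as the jig.
- jig_seat (a point): Point on the plate's top face (jig x=+10, y=+15, z=8 mm) where the centre of the box's underside lies when the box touches both fence and stop; axes as the jig.
- sample_jar: bystander: orange-brown sample jar with black lid, 54 mm diameter, 65 mm high; origin at the centre of its underside.
- weight: bystander: brass weight with knob, 29 mm diameter, 44 mm high; origin at the centre of its underside.
- tape: bystander: roll of beige tape lying flat, 83x93x19 mm; origin at the centre of its underside.
- dropper: bystander: brown dropper bottle, 39 mm diameter, 109 mm high; origin at the centre of its underside.
- level: bystander: small brass spirit level, 18x70x20 mm; origin at the centre of its underside.
- calc: bystander: grey calculator lying flat, 116x68x13 mm; origin at the centre of its underside.
Things that resemble listed ones, but are neither listed nor needed, are in the scene too. Of the things that look like the box, take the one that is farthest to the robot's right at the start.

How it is judged (in metres and radians):
On the way:
1. the lid is pressed fully home (value of joint box_lid below 0.0015 m), for 0.2 s.
At the end, for the whole second after the job is handed in: Through the last second the lid is home (within 1.5 mm), the box stands on the plate flush with the fence (within 3 mm, 2 degrees, upright) and at the stop (gap under 4 mm), still, and is being pressed with more than 3 N on the fence and more than 8 N (its weight included) on the plate (value of joint box_lid below 0.0015 m and contact force between box and jig_fence above 3 N and contact force between box and jig_plate above 8 N and x of box in the frame of jig_seat between -0.003 and 0.003 m and y of box in the frame of jig_seat between -0.004 and 0.003 m and z of box in the frame of jig_seat below 0.003 m and angle between the x axis of box and the x axis of jig, either way round below 0.035 rad and angle between box's own z axis and vertical below 0.035 rad and linear speed of box below 0.01 m/s and x of lid_top in the frame of jig_seat between 0.002 and 0.02 m); the arm keeps its last pose, push and grip.
It fails at once if the box is tipped more than about 35 degrees (angle between box's own z axis and vertical above 0.6 rad).
It fails at once if the box is forced against the fence, stop or plate with more than 70 N (contact force between box and jig_fence above 70 N or contact force between box and jig_stop above 70 N or contact force between box and jig_plate above 70 N).
It fails at once if one of the bystanders (jar, weight, tape, dropper bottle, level, calculator) is shifted more than 3 cm (distance of any of sample_jar, weight, tape, dropper, level, calc from where it was at the start of the episode above 0.03 m).
It also fails if it takes over 54 s, if anything falls off the work surface, if the arm or the gripper's body presses on something with over 40 N, if the wrist force passes 120 N, or if a joint passes its speed limit or range.

## Working session

There is one attempt and no reset: what is moved stays moved. The work goes in short steps, Python scripts to look and compute and a tool call to move; the robot and the scene stay as the last step left them, time stands still between calls to the robot, and variables do not carry over. Pictures are saved under pics/ and viewed, and the job is handed in when it is done.

Besides the shell and the picture viewer there is one more tool, called after "Request:" as name(argument=value, ...), one argument or row to a line, values as JSON. drive_tool: Moves the arm, as the interface text tells. Its arguments: {"type":"object","properties":{"targets":{"type":"array"},"gripper":{"type":"number"}},"required":["targets"]}

```bash
mkdir -p pics
cat > h.py <<'E'
from rig import env
import numpy as np, cv2
def shot(cam,name):
    d=env.read_camera(cam); cv2.imwrite(f'pics/{name}.png',d['pixels']); return d
def K(d):
    f=192/np.tan(np.radians(d['fov_y'])/2); return f
def proj(d,X):
    X=np.atleast_2d(X); c=X@np.array(d['R']).T+np.array(d['t']); f=K(d)
    return np.c_[c[:,0]/c[:,2]*f+d['cx'],c[:,1]/c[:,2]*f+d['cy']]
def back(d,uv,z):
    uv=np.atleast_2d(uv).astype(float);f=K(d);R=np.array(d['R']);t=np.array(d['t'])
    r=np.c_[(uv[:,0]-d['cx'])/f,(uv[:,1]-d['cy'])/f,np.ones(len(uv))]@R
    o=-R.T@t
    return o+r*((z-o[2])/r[:,2])[:,None]
E
python3 - <<'E'
from h import *
for c in ['scene','top']:
    d=shot(c,c+'0'); print(c,d['fov_y'],d['cx'],d['cy'],np.round(d['R'],3),np.round(d['t'],1), 'cam',-np.array(d['R']).T@d['t'])
    for q in ['box','jig','jig_plate','lid_top','jig_seat','sample_jar','weight','tape','dropper','level','calc','jig_stop','jig_fence']:
        try:
            for r in env.find_in(c,q): print(q,round(r['confidence'],2),np.round(np.array(r['xy'])*[512,384],1))
        except Exception as e: print(q,e)
print(env.read_state())
E
```

```text
scene 43.20489858050408 258.7217638850772 185.99044041090005 [[-0.836 -0.548  0.02 ]
 [-0.299  0.424 -0.855]
 [ 0.46  -0.721 -0.519]] [ 434.3  234.5 1404.6] cam [-212.59334305 1150.73835874  920.31240751]
box 0.73 [283.9 181.1]
box 0.59 [190.1 211.2]
box 0.49 [228.7 211.8]
jig 0.83 [236.4 220.4]
jig_plate 0.75 [241.8 221.3]
lid_top 0.68 [187.6 202.9]
lid_top 0.42 [284.  175.2]
jig_seat 0.73 [234.5 219.9]
sample_jar 0.72 [219.4 185. ]
weight 0.57 [242.5 179.8]
tape 0.53 [302.5 152.5]
dropper 0.54 [161.3 217.9]
dropper 0.51 [297.2 215.6]
level 0.46 [296.6 216.5]
calc 0.8 [207.5 280. ]
jig_stop 0.41 [219.1 226.7]
jig_fence 0.58 [225.9 211.2]
jig_fence 0.17 [283.7 180.2]
top 51.35904746074217 257.23918875578545 195.48870600460035 [[-0.019 -1.     0.022]
 [-0.988  0.015 -0.156]
 [ 0.155 -0.025 -0.988]] [ -29.5  585.6 1455.7] cam [ 351.80822829   -2.20203982 1529.39241041]
box 0.68 [203.4 170.6]
box 0.58 [291.7 210.1]
jig 0.59 [223.5 205.8]
jig_plate 0.87 [225.5 212.2]
lid_top 0.8 [291.2 210.1]
lid_top 0.78 [200.1 167.8]
jig_seat 0.9 [221.  206.4]
jig_seat 0.48 [290.3 211.4]
tape 0.75 [359
[... 151 characters left out ...]
9 [357.4 191.3]
jig_fence 0.5 [225.2 196.1]
{'clock': 1.4, 'joint_positions': array([-7.20773105e+01,  1.79607135e+01, -2.70003226e+00,  6.93385941e+01,
        1.14734201e-03,  9.00014891e+01]), 'qd': array([-0.0483395 ,  0.00211941, -0.04216881,  0.04137286, -0.03952215,
       -0.03519658]), 'tau': array([ 3.63836021e-03, -5.39463401e+01,  3.40042305e+01,  1.81939948e-03,
        4.71923468e-04, -1.11426141e-05]), 'ee_pos': array([ 184.64321695, -570.87180058,  231.30460264]), 'tcp_rot': array([150.08525558,  89.99867628, -11.99354404]), 'wrist_force': array([-0.00971436,  0.07703794,  0.64699318]), 'torque': array([-0.04458583, -0.01157788,  0.04403122]), 'grip_width': 85.25778763878793}
```

Run:
```python
import cv2
a=cv2.imread('pics/top0.png')[130:280,110:390]; cv2.imwrite('pics/top0c.png',cv2.resize(a,None,fx=2.85,fy=2.85,interpolation=cv2.INTER_CUBIC))
a=cv2.imread('pics/scene0.png')[120:320,120:340]; cv2.imwrite('pics/scene0c.png',cv2.resize(a,None,fx=3,fy=3,interpolation=cv2.INTER_CUBIC))
```

```text
(no output)
```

View pics/top0c.png

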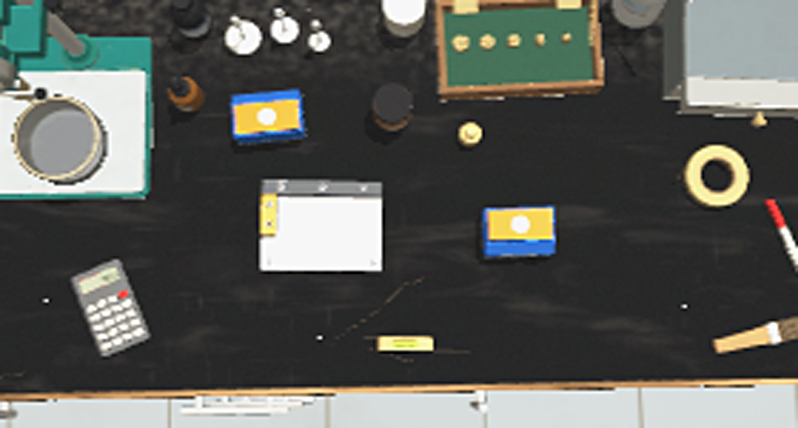

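View pics/scene0c.png

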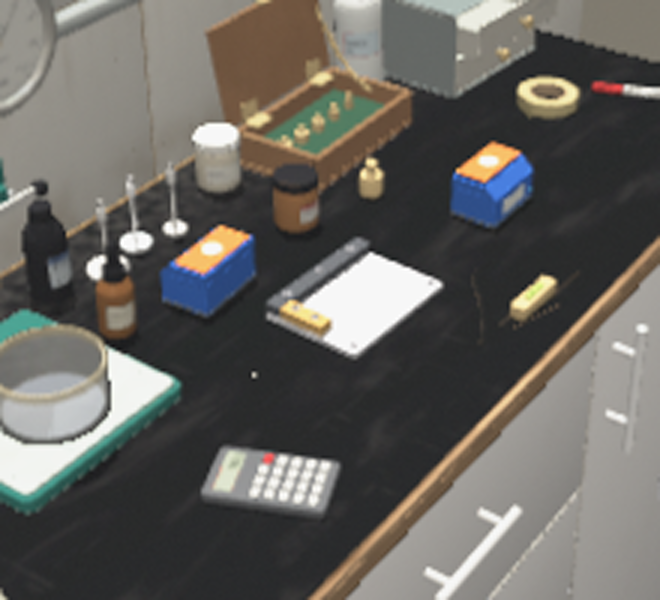

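View pics/scene0.png

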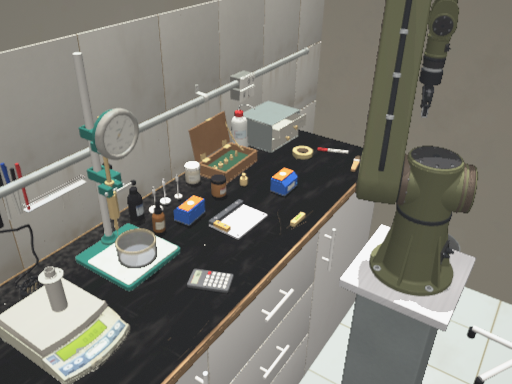

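View pics/top0.png

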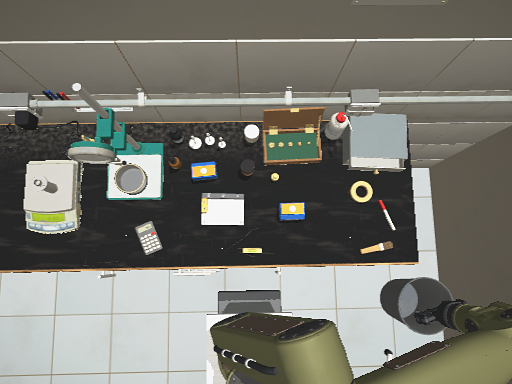

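```bash
cat > fit.py <<'E'
from h import *
from scipy.optimize import minimize
S=8
def hullmask(d,parts,roi):
    x0,y0,x1,y1=roi
    m=np.zeros(((y1-y0)*S,(x1-x0)*S),np.uint8)
    for P in parts:
        uv=(proj(d,P)+0.5-[x0,y0])*S-0.5
        h=cv2.convexHull(np.round(uv*16).astype(np.int32))
        cv2.fillConvexPoly(m,h,1,shift=4)
    return cv2.resize(m.astype(np.float32),(x1-x0,y1-y0),interpolation=cv2.INTER_AREA)
def boxpts(x0,x1,y0,y1,z0,z1):
    return np.array([[x,y,z] for x in(x0,x1) for y in(y0,y1) for z in(z0,z1)],float)
def place(parts,x,y,a,z):
    c,s=np.cos(a),np.sin(a);R=np.array([[c,-s,0],[s,c,0],[0,0,1]])
    return [P@R.T+[x,y,z] for P in parts]
def specimen(h):
    b=np.array([[x,y,z] for y in(-45,45) for x,z in((-30,0),(30,0),(30,52),(-16,52),(-30,38))],float)
    return [b,boxpts(-13,27,-42,42,52,55+h),boxpts(-13,27,-42,42,52+h,55+h)]
JIG=[boxpts(-60,60,-80,80,0,8),boxpts(40,60,-80,80,8,22),boxpts(-15,40,60,80,8,22)]
def fit(cams,model,x0,z=0):
    # cams: list of (d,mask,roi)
    def cost(p):
        parts=place(model(p),p[0],p[1],p[2]/50,z)
        return sum(np.abs(hullmask(d,parts,r)-m).sum() for d,m,r in cams)
    best=None
    for st in ([6,6,4,2],[2,2,2,1],[1,-1,-1,1]):
        x0=np.array(x0,float)
        sim=np.vstack([x0]+[x0+np.eye(len(x0))[i]*st[i] for i in range(len(x0))])
        r=minimize(cost,x0,method='Nelder-Mead',options=dict(initial_simplex=sim,xatol=.02,fatol=.05,maxiter=400)); x0=r.x
    return r.x,r.fun
E
python3 - <<'E'
from fit import *
s=env.read_state()
from scipy.spatial.transform import Rotation as Ro
print(np.round(Ro.from_euler('xyz',s['tcp_rot'],degrees=True).as_matrix(),3))
D={}
for c in ['scene','top']:
    d=shot(c,c+'1')
    D[c]=d
    for q in ['box','jig']:
        for r in env.trace(c,q):
            u=np.array(r['xy'])*[512,384]
            ys,xs=np.where(r['region']); print(c,q,round(r['confidence'],2),u.round(1),r['region'].sum(),xs.min(),xs.max(),ys.min(),ys.max(),back(d,u,20).round(0))
            D.setdefault((c,q),[]).append(r['region'])
import pickle; pickle.dump(D,open('D.pkl','wb'))
E
```

```text
[[ 0.     0.308 -0.951]
 [-0.    -0.951 -0.308]
 [-1.     0.    -0.   ]]
scene box 0.64 [283.3 179.8] 511 271 296 168 194 [[ 536. -188.   20.]]
scene box 0.58 [189.1 209.9] 613 173 204 196 223 [[690. 159.  20.]]
scene jig 0.77 [235.1 218.5] 1228 208 265 200 237 [[537. 112.  20.]]
scene jig 0.17 [217.7 182.3] 303 210 225 174 195 [[721. -36.  20.]]
top box 0.78 [203.  171.4] 437 191 216 161 180 [[686. 167.  20.]]
top box 0.76 [290.7 211.5] 424 279 304 203 219 [[ 525. -166.   20.]]
top jig 0.57 [224.8 207.4] 1326 201 243 192 225 [[545.  84.  20.]]
```

```bash
cat > loc.py <<'E'
from fit import *
def colbox(d,roi):
    x0,y0,x1,y1=roi; p=cv2.cvtColor(d['pixels'],cv2.COLOR_BGR2HSV)[y0:y1,x0:x1].astype(int)
    m=((p[...,1]>110)&(p[...,2]>60))
    m=cv2.morphologyEx(m.astype(np.uint8),cv2.MORPH_CLOSE,np.ones((3,3)))
    n,l,st,_=cv2.connectedComponentsWithStats(m); k=1+st[1:,4].argmax()
    m=(l==k).astype(np.uint8)
    c,_=cv2.findContours(m,cv2.RETR_EXTERNAL,cv2.CHAIN_APPROX_NONE); m=np.zeros_like(m); cv2.drawContours(m,c,-1,1,-1)
    return m.astype(np.float32)
E
python3 - <<'E'
from loc import *
import pickle; D=pickle.load(open('D.pkl','rb'))
ro={'scene':(262,160,306,202),'top':(270,195,314,228)}
cb=[(D[c],colbox(D[c],ro[c]),ro[c]) for c in ro]
near={'scene':0,'top':1}
tb=[(D[c],D[c,'box'][near[c]][ro[c][1]:ro[c][3],ro[c][0]:ro[c][2]].astype(np.float32),ro[c]) for c in ro]
rj={'scene':(200,192,272,245),'top':(192,184,252,234)}
tj=[(D[c],D[c,'jig'][0][rj[c][1]:rj[c][3],rj[c][0]:rj[c][2]].astype(np.float32),rj[c]) for c in rj]
for n,cc in (('col',cb),('trace',tb)):
    print([m.sum() for _,m,_ in cc])
    for sub in (cc,cc[:1],cc[1:]):
        x,f=fit(sub,lambda p:specimen(abs(p[3])),[530,-170,0,5]); print(n,x.round(1),'deg',np.degrees(x[2]/50).round(1),f)
for sub in (tj,tj[:1],tj[1:]):
    x,f=fit(sub,lambda p:JIG,[540,90,0]); print('jig',x.round(1),np.degrees(x[2]/50).round(1),f)
E
```

```text
[np.float32(527.0), np.float32(427.0)]
col [ 527.1 -170.1    1.8    3.8] deg 2.0 127.890625
col [ 526.6 -174.    -1.5    2.7] deg -1.8 63.78125
col [ 528.5 -168.7    1.9    6.3] deg 2.2 39.1875
[np.float32(511.0), np.float32(424.0)]
trace [ 5.256e+02 -1.701e+02 -2.000e-01  4.000e-01] deg -0.3 58.65625
trace [ 5.249e+02 -1.725e+02  3.200e+00  1.000e-01] deg 3.7 30.640625
trace [ 526.  -169.9   -0.7    6.9] deg -0.8 16.84375
jig [541.1  93.3  -1.2] -1.4 143.609375
jig [541.7  92.5  -1.2] -1.4 68.734375
jig [538.4  93.3  -1. ] -1.1 67.671875
```

```bash
cat > ov.py <<'E'
from fit import *
def overlay(d,parts_list,roi,name,s=8):
    x0,y0,x1,y1=roi
    a=cv2.resize(d['pixels'][y0:y1,x0:x1],None,fx=s,fy=s,interpolation=cv2.INTER_NEAREST)
    for P,col in parts_list:
        uv=(proj(d,P)+0.5-[x0,y0])*s-0.5
        n=len(P)
        for i in range(n):
            cv2.line(a,tuple(np.round(uv[i]).astype(int).tolist()),tuple(np.round(uv[(i+1)%n]).astype(int).tolist()),col,1,cv2.LINE_AA)
    cv2.imwrite('pics/%s.png'%name,a)
def loops(x,y,a,z,kind,h=5):
    R=[]
    def r(x0,x1,y0,y1,zz): R.append(np.array([[x0,y0,zz],[x1,y0,zz],[x1,y1,zz],[x0,y1,zz]],float))
    if kind=='jig':
        r(-60,60,-80,80,8);r(40,60,-80,80,22);r(-15,40,60,80,22)
    else:
        r(-30,30,-45,45,0);r(-30,30,-45,45,38);r(-16,30,-45,45,52);r(-13,27,-42,42,55+h)
    return place(R,x,y,a,z)
E
python3 - <<'E'
from ov import *
import pickle; D=pickle.load(open('D.pkl','rb'))
L=[(P,(0,0,255)) for P in loops(541,93,np.radians(-1.2),0,'jig')]
B=[(P,(0,255,0)) for P in loops(526,-170,np.radians(0.3),0,'box')]
overlay(D['top'],L,(190,180,254,236),'ovjt',12)
overlay(D['scene'],L,(200,192,272,245),'ovjs',11)
overlay(D['top'],B,(270,195,314,228),'ovbt',16)
overlay(D['scene'],B,(262,160,306,202),'ovbs',14)
E
```

```text
(no output)
```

View pics/ovjt.png

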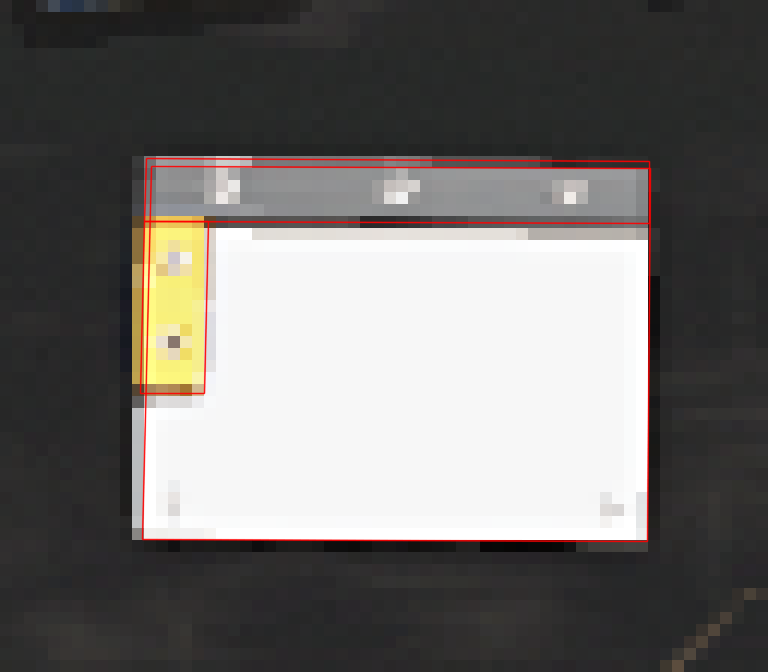

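View pics/ovjs.png

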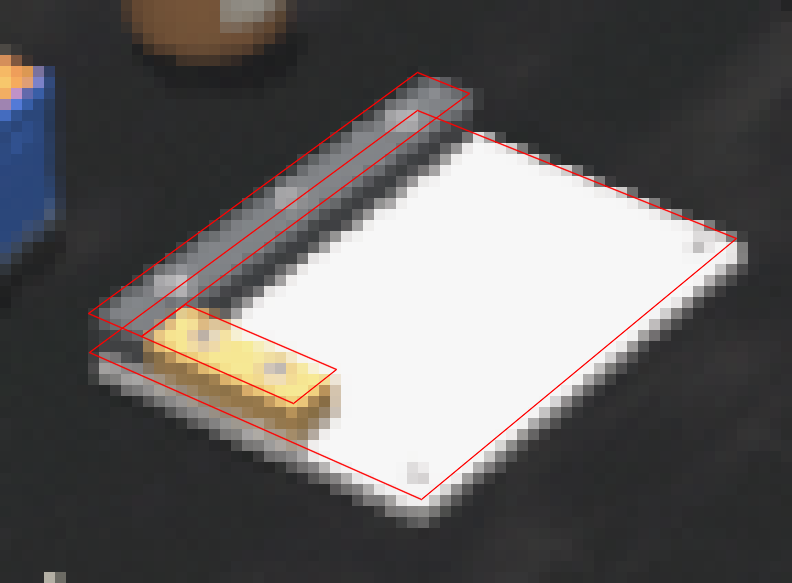

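View pics/ovbt.png

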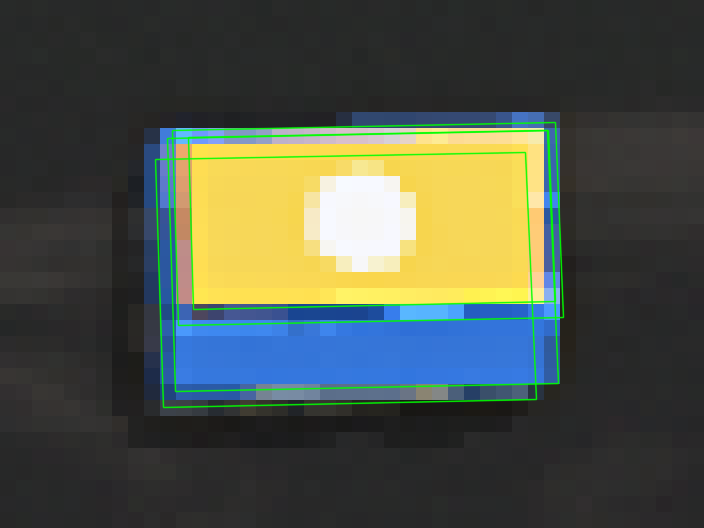

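View pics/ovbs.png

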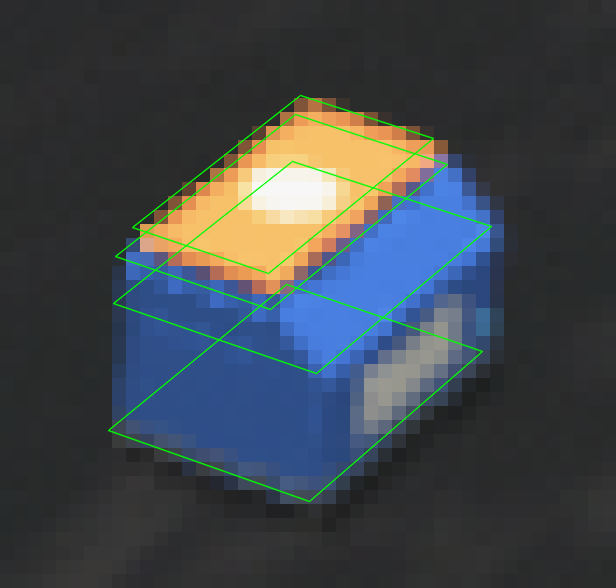

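```bash
cat >> loc.py <<'E'
def chroma(d,roi,th=45):
    x0,y0,x1,y1=roi; p=d['pixels'][y0:y1,x0:x1].astype(int)
    m=((p.max(2)-p.min(2))>th).astype(np.uint8)
    n,l,st,_=cv2.connectedComponentsWithStats(m); k=1+st[1:,4].argmax()
    ys,xs=np.where(l==k); h=cv2.convexHull(np.c_[xs,ys].astype(np.int32)); m[:]=0; cv2.fillConvexPoly(m,h,1); return m.astype(np.float32)
def white(d,roi):
    x0,y0,x1,y1=roi; p=d['pixels'][y0:y1,x0:x1].astype(float).min(2)
    return np.clip((p-90)/130,0,1).astype(np.float32)
def fitplate(cams,x0):
    def cost(p,show=False):
        q=place(JIG,p[0],p[1],p[2]/50,0); top=[q[0][q[0][:,2]>7]]
        c=0
        for d,m,r in cams:
            w=hullmask(d,top,r)*(1-hullmask(d,q[1:],r)); c+=np.abs(w-m).sum()
        return c
    x0=np.array(x0,float)
    for st in (5,2,-1):
        r=minimize(cost,x0,method='Nelder-Mead',options=dict(initial_simplex=np.vstack([x0]+[x0+st*e for e in np.eye(3)]),xatol=.02,fatol=.05)); x0=r.x
    return x0,r.fun
E
cat > run2.py <<'E'
from loc import *
import pickle; D=pickle.load(open('D.pkl','rb'))
rj={'scene':(200,192,272,245),'top':(192,184,252,234)}
for cs in (['top','scene'],['top'],['scene']):
    x,f=fitplate([(D[c],white(D[c],rj[c]),rj[c]) for c in cs],[541,93,-1]); print('plate',cs,x[:2].round(1),np.degrees(x[2]/50).round(2),f.round(1))
ro={'scene':(262,160,306,202),'top':(270,195,314,228)}
for th in (35,55):
  for cs in (['top','scene'],['top'],['scene']):
    x,f=fit([(D[c],chroma(D[c],ro[c],th),ro[c]) for c in cs],lambda p:specimen(min(8,abs(p[3]))),[528,-168,-1,5]); print('box',th,cs,x[:2].round(1),np.degrees(x[2]/50).round(2),x[3].round(1),f.round(1))
E
python3 run2.py
```

```text
plate ['top', 'scene'] [540.9  94.5] -1.43 315.1
plate ['top'] [541.4  94.5] -0.97 127.3
plate ['scene'] [536.6  96.6] -1.66 146.6
box 35 ['top', 'scene'] [ 526.2 -169.8] 0.25 5.8 75.1
box 35 ['top'] [ 527.4 -169. ] 0.1 7.0 25.6
box 35 ['scene'] [ 524.2 -171. ] -2.08 6.3 30.4
box 55 ['top', 'scene'] [ 526.3 -170.1] 0.41 4.9 75.1
box 55 ['top'] [ 527.7 -168.9] 1.34 6.1 23.5
box 55 ['scene'] [ 525.5 -174. ] -0.68 4.3 25.1
```

```bash
cat > mv.py <<'E'
from h import *
from scipy.spatial.transform import Rotation as Ro
def Rd(yaw,tilt=0):
    # tool pointing down, tool y at world angle yaw; then tilted forward about world y (tip towards +x) by tilt
    c,s=np.cos(np.radians(yaw)),np.sin(np.radians(yaw))
    x=np.array([0,0,-1.]);y=np.array([c,s,0]);z=np.cross(x,y)
    R=np.c_[x,y,z]
    return Ro.from_euler('y',-tilt,degrees=True).as_matrix()@R
def rel(p,Rt):
    s=env.read_state();R=Ro.from_euler('xyz',s['tcp_rot'],degrees=True).as_matrix()
    print('now',s['clock'],np.round(s['ee_pos'],1),'F',np.round(s['wrist_force'],1),'grip',round(s['grip_width'],1),'q',np.round(s['joint_positions'],1))
    d=R.T@(np.array(p)-s['ee_pos'])/1000
    print('row',np.round(d,4).tolist(),np.round(Ro.from_matrix(R.T@Rt).as_rotvec(degrees=True),2).tolist())
    return R
def show():
    s=env.read_state();R=Ro.from_euler('xyz',s['tcp_rot'],degrees=True).as_matrix()
    print(s['clock'],np.round(s['ee_pos'],1),'F',np.round(s['wrist_force'],1),'grip',round(s['grip_width'],1),'q',np.round(s['joint_positions'],1)); print(np.round(R,3))
E
python3 -c "
from mv import *
rel([533.5,-170,150],Rd(0))"
```

```text
now 1.7 [ 184.6 -570.9  231.3] F [ 0.4 -0.7  0.3] grip 85.4 q [-72.1  18.   -2.7  69.3   0.   90. ]
row [0.0813, -0.2741, -0.4553] [-72.08, -0.0, -0.0]
```

Request:
drive_tool(
  targets=[
    [0.081, -0.274, -0.455, -72, 0, 0],
    [0.081, -0.274, -0.455, -72, 0, 0],
    [0.081, -0.274, -0.455, -72, 0, 0],
    [0.081, -0.274, -0.455, -72, 0, 0],
    [0.081, -0.274, -0.455, -72, 0, 0],
    [0.081, -0.274, -0.455, -72, 0, 0],
    [0.081, -0.274, -0.455, -72, 0, 0],
    [0.081, -0.274, -0.455, -72, 0, 0],
    [0.081, -0.274, -0.455, -72, 0, 0],
    [0.081, -0.274, -0.455, -72, 0, 0],
    [0.081, -0.274, -0.455, -72, 0, 0],
    [0.081, -0.274, -0.455, -72, 0, 0],
  ],
  gripper=0,
)

```text
clock: 2.9
ee_pos: [535.6, -166.6, 149.5]
tcp_rot: [162.8, 89.9, 73.0]
wrist_force: [0.1, 0.2, 0.6]
grip_width: -0.1
```

```bash
python3 -c "
from mv import *
rel([533.5,-170,72],Rd(0))"
```

```text
now 2.9 [ 535.6 -166.6  149.5] F [0.1 0.2 0.6] grip -0.1 q [-17.3  16.4 -15.8  57.8   0.1  72.4]
row [0.0775, -0.0021, 0.0035] [0.23, -0.08, -0.02]
```

Request:
drive_tool(
  targets=[
    [0.04, -0.002, 0.0035, 0, 0, 0],
    [0.077, -0.002, 0.0035, 0, 0, 0],
    [0.077, -0.002, 0.0035, 0, 0, 0],
    [0.077, -0.002, 0.0035, 0, 0, 0],
  ],
)

```text
clock: 3.3
ee_pos: [532.7, -170.4, 72.7]
tcp_rot: [-143.6, 89.9, 126.6]
wrist_force: [-0.1, -1.3, 0.2]
grip_width: 0.2
```

Run:
```python
from ov import *
from mv import show
show()
B=[(P,(0,255,0)) for P in loops(526.5,-170,0,0,'box')]
for c,r in (('top',(255,180,335,240)),('scene',(245,130,320,205))):
    d=shot(c,c+'2'); overlay(d,B,r,c+'2o',8)
a=cv2.imread('pics/top2o.png');b=cv2.imread('pics/scene2o.png')
h=600;b=b[:480+120]
cv2.imwrite('pics/both2.png',cv2.resize(np.hstack([np.vstack([a,np.zeros((120,640,3),np.uint8)]),b]),None,fx=.64,fy=.64))
```

```text
3.3 [ 532.7 -170.4   72.7] F [-0.1 -1.3  0.2] grip 0.2 q [-17.8  20.2 -21.4  48.4   0.1  72. ]
[[-0.001  1.     0.003]
 [ 0.002  0.003 -1.   ]
 [-1.    -0.001 -0.002]]
```

View pics/both2.png

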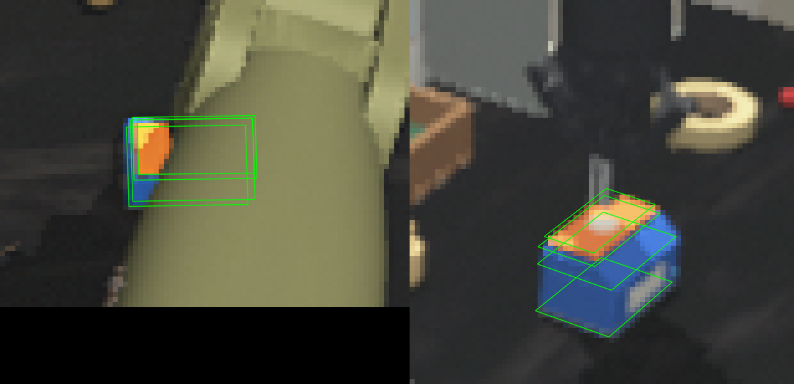

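Request:
drive_tool(
  targets=[
    [0.005, 0, 0, 0, 0, 0],
    [0.009, 0, 0, 0, 0, 0],
    [0.011, 0, 0, 0, 0, 0],
    [0.0125, 0, 0, 0, 0, 0],
    [0.014, 0, 0, 0, 0, 0],
    [0.0155, 0, 0, 0, 0, 0],
    [0.0165, 0, 0, 0, 0, 0],
  ],
)

```text
clock: 4.1
ee_pos: [534.9, -170.9, 58.3]
tcp_rot: [97.3, 89.8, 7.5]
wrist_force: [-0.7, 1.0, 4.8]
grip_width: -0.0
```

Request:
drive_tool(
  targets=[
    [0.002, 0, 0, 0, 0, 0],
    [0.003, 0, 0, 0, 0, 0],
    [0.004, 0, 0, 0, 0, 0],
    [0.0045, 0, 0, 0, 0, 0],
  ],
)

```text
clock: 4.5
ee_pos: [535.0, -170.9, 54.9]
tcp_rot: [93.4, 89.8, 3.6]
wrist_force: [-6.3, 2.0, 18.8]
grip_width: 0.1
```

Request:
drive_tool(
  targets=[
    [0.001, 0, 0, 0, 0, 0],
    [0.001, 0, 0, 0, 0, 0],
    [-0.01, 0, 0, 0, 0, 0],
    [-0.055, 0, 0, 0, 0, 0],
    [-0.055, 0, 0, 0, 0, 0],
  ],
)

```text
clock: 5.0
ee_pos: [538.5, -172.1, 115.1]
tcp_rot: [78.8, 89.3, -11.0]
wrist_force: [1.2, 0.4, 1.1]
grip_width: 0.3
```

Run:
```python
from ov import *
from loc import *
from mv import show
show()
d=shot('scene','scene3'); r=(245,130,320,205)
overlay(d,[(P,(0,255,0)) for P in loops(526.5,-170,0,0,'box',0)],r,'scene3o',8)
ro=(262,164,306,202)
m=chroma(d,ro,45)
x,f=fit([(d,m,ro)],lambda p:specimen(min(8,abs(p[3]))),[526,-170,0,1]);print(x.round(1),np.degrees(x[2]/50),f)
```

```text
5.0 [ 538.5 -172.1  115.1] F [1.2 0.4 1.1] grip 0.3 q [-17.8  17.9 -18.6  52.9   0.1  72. ]
[[ 0.011  1.     0.003]
 [-0.002  0.004 -1.   ]
 [-1.     0.011  0.002]]
[ 5.248e+02 -1.720e+02  1.000e-01  1.400e+00] 0.06381067807568208 27.265625
```

View pics/scene3o.png

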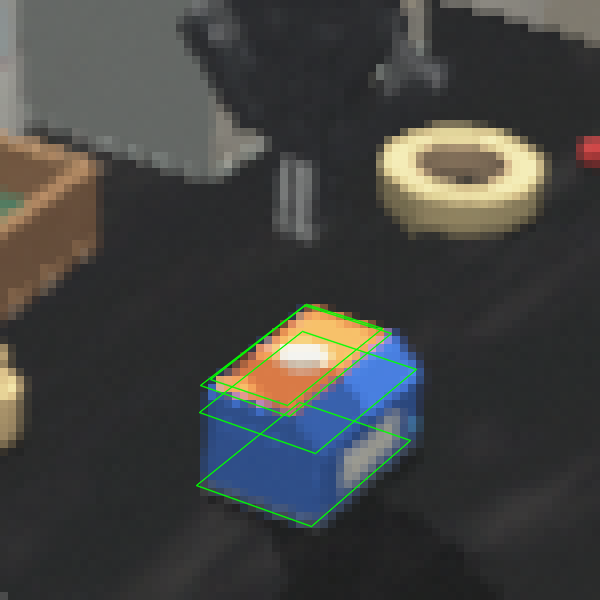

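```bash
python3 -c "
from mv import *
rel([526,-171,9],Rd(-0.3))"
```

```text
now 5.05 [ 537.5 -171.8  113. ] F [ 0.1 -0.3  0.3] grip 0.1 q [-17.8  18.  -18.7  52.7   0.1  72. ]
row [0.1039, -0.0125, -0.001] [0.5, 0.09, -0.54]
```

Request:
drive_tool(
  targets=[
    [0.01, -0.0125, -0.001, 0.5, 0, -0.5],
    [0.02, -0.0125, -0.001, 0.5, 0, -0.5],
    [0.03, -0.0125, -0.001, 0.5, 0, -0.5],
    [0.03, -0.0125, -0.001, 0.5, 0, -0.5],
    [0.03, -0.0125, -0.001, 0.5, 0, -0.5],
    [0.03, -0.0125, -0.001, 0.5, 0, -0.5],
  ],
  gripper=1,
)

```text
clock: 5.65
ee_pos: [525.4, -170.9, 82.7]
tcp_rot: [18.4, 89.9, -71.9]
wrist_force: [0.4, 0.4, 0.0]
grip_width: 84.6
```

Run:
```python
from mv import *
rel([526,-171,9],Rd(-0.3))
d=shot('scene','scene4'); cv2.imwrite('pics/s4.png',cv2.resize(d['pixels'][110:210,240:340],None,fx=6,fy=6,interpolation=cv2.INTER_NEAREST))
```

```text
now 5.65 [ 525.4 -170.9   82.7] F [0.4 0.4 0. ] grip 84.6 q [-18.   18.9 -21.9  49.2  -0.1  72.3]
row [0.0737, 0.0005, -0.0] [0.01, 0.09, -0.03]
```

View pics/s4.png

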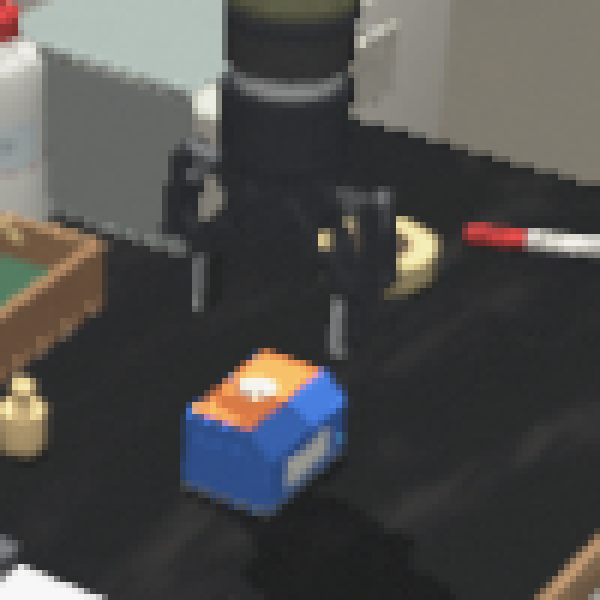

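Request:
drive_tool(
  targets=[
    [0.02, 0.0005, 0, 0, 0, 0],
    [0.035, 0.0005, 0, 0, 0, 0],
    [0.05, 0.0005, 0, 0, 0, 0],
    [0.065, 0.0005, 0, 0, 0, 0],
    [0.0735, 0.0005, 0, 0, 0, 0],
    [0.0735, 0.0005, 0, 0, 0, 0],
  ],
)

```text
clock: 6.3
ee_pos: [525.5, -170.9, 8.6]
tcp_rot: [-27.3, 89.9, -117.6]
wrist_force: [-0.3, 0.7, 0.3]
grip_width: 85.6
```

Request:
drive_tool(
  targets=[
    [0, 0, 0, 0, 0, 0],
    [0, 0, 0, 0, 0, 0],
    [0, 0, 0, 0, 0, 0],
    [0, 0, 0, 0, 0, 0],
    [0, 0, 0, 0, 0, 0],
    [0, 0, 0, 0, 0, 0],
  ],
  gripper=0,
)

```text
clock: 6.9
ee_pos: [526.3, -171.2, 9.6]
tcp_rot: [29.3, 89.9, -61.0]
wrist_force: [-0.7, 0.4, 6.7]
grip_width: 59.1
```

Request:
drive_tool(
  targets=[
    [-0.01, 0, 0, 0, 0, 0],
    [-0.035, 0, 0, 0, 0, 0],
    [-0.07, 0, 0, 0, 0, 0],
    [-0.08, 0, 0, 0, 0, 0],
    [-0.08, 0, 0, 0, 0, 0],
  ],
)

```text
clock: 7.4
ee_pos: [527.6, -171.4, 91.1]
tcp_rot: [57.5, 89.7, -32.8]
wrist_force: [0.2, 0.1, -4.2]
grip_width: 58.9
```

Run:
```python
from mv import *
rel([531,100,85],Rd(-1.3))
d=shot('scene','scene5'); cv2.imwrite('pics/s5.png',cv2.resize(d['pixels'][110:210,240:340],None,fx=6,fy=6,interpolation=cv2.INTER_NEAREST))
```

```text
now 7.4 [ 527.6 -171.4   91.1] F [ 0.2  0.1 -4.2] grip 58.9 q [-18.   18.4 -21.3  50.   -0.1  72.3]
row [0.0054, 0.002, -0.2715] [1.0, 0.16, -0.25]
```

View pics/s5.png

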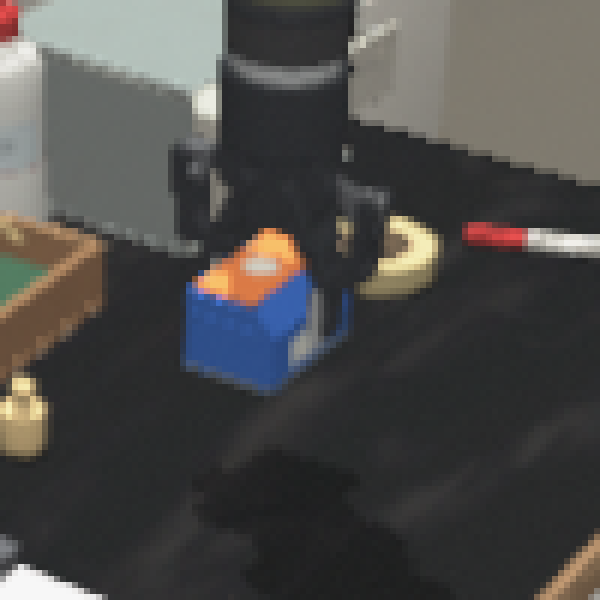

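Request:
drive_tool(
  targets=[
    [0.002, 0.002, -0.025, 0.5, 0, 0],
    [0.003, 0.002, -0.055, 1, 0, 0],
    [0.004, 0.002, -0.085, 1, 0, 0],
    [0.005, 0.002, -0.115, 1, 0, 0],
    [0.005, 0.002, -0.145, 1, 0, 0],
    [0.005, 0.002, -0.175, 1, 0, 0],
    [0.005, 0.002, -0.205, 1, 0, -0.3],
    [0.005, 0.002, -0.23, 1, 0, -0.3],
    [0.005, 0.002, -0.25, 1, 0, -0.3],
    [0.005, 0.002, -0.265, 1, 0, -0.3],
    [0.005, 0.002, -0.2715, 1, 0, -0.3],
    [0.005, 0.002, -0.2715, 1, 0, -0.3],
  ],
)

```text
clock: 8.65
ee_pos: [529.2, 100.7, 83.1]
tcp_rot: [-61.6, 89.7, -152.9]
wrist_force: [0.0, 0.1, -3.4]
grip_width: 59.4
```

Run:
```python
from mv import *
from ov import *
rel([531,100,25],Rd(-1.3))
p=env.read_state()['ee_pos']
for c,r in (('scene',(195,160,275,250)),('top',(185,170,260,240))):
    d=shot(c,c+'6'); overlay(d,[(P,(0,0,255)) for P in loops(541,94.5,np.radians(-1.2),0,'jig')]+[(P,(0,255,0)) for P in loops(p[0],p[1],np.radians(-1.2),p[2]-9.6,'box',0)],r,c+'6o',6)
```

```text
now 8.65 [529.2 100.7  83.1] F [ 0.   0.1 -3.4] grip 59.4 q [ 1.080e+01  1.780e+01 -2.340e+01  4.910e+01 -1.000e-01  1.021e+02]
row [0.0581, 0.002, 0.0005] [0.06, 0.15, 0.27]
```

View pics/scene6o.png

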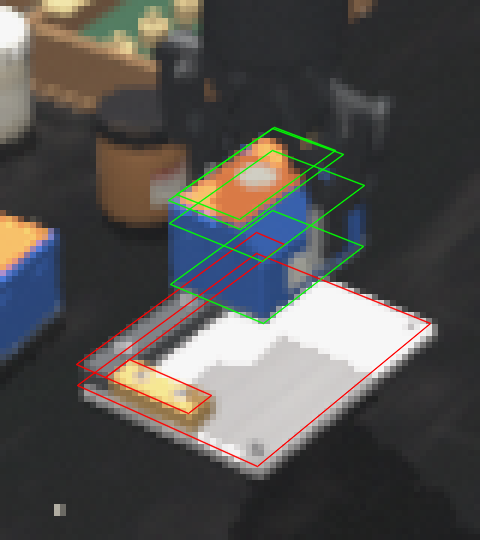

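View pics/top6o.png

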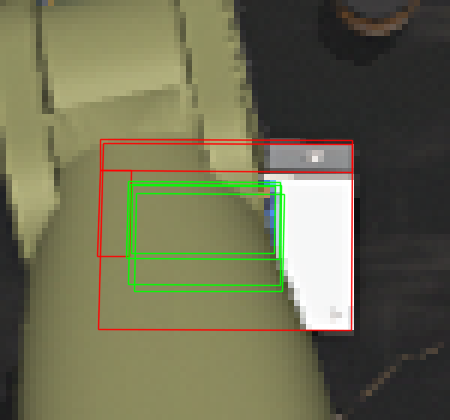

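Request:
drive_tool(
  targets=[
    [0.015, -0.002, 0.0005, 0, 0.2, 0.3],
    [0.03, -0.003, 0.0005, 0, 0.2, 0.3],
    [0.045, -0.003, 0.0005, 0, 0.2, 0.3],
    [0.056, -0.003, 0.0005, 0, 0.2, 0.3],
    [0.061, -0.003, 0.0005, 0, 0.2, 0.3],
    [0.061, -0.003, 0.0005, 0, 0.2, 0.3],
  ],
)

```text
clock: 9.35
ee_pos: [525.8, 98.5, 22.0]
tcp_rot: [-170.5, 90.0, 98.1]
wrist_force: [-0.6, 0.3, -3.4]
grip_width: 59.1
```

Run:
```python
from mv import *
show()
d=shot('scene','scene7'); cv2.imwrite('pics/s7.png',cv2.resize(d['pixels'][165:245,195:275],None,fx=7,fy=7,interpolation=cv2.INTER_CUBIC))
```

```text
9.35 [525.8  98.5  22. ] F [-0.6  0.3 -3.4] grip 59.1 q [ 10.6  21.3 -27.9  40.9   0.  102. ]
[[-0.     1.    -0.024]
 [ 0.    -0.024 -1.   ]
 [-1.    -0.    -0.   ]]
```

View pics/s7.png

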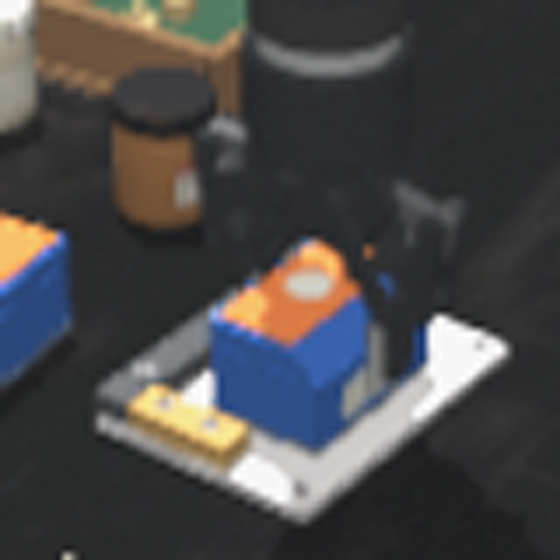

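Request:
drive_tool(
  targets=[
    [0.001, 0, -0.002, 0, 0, 0],
    [0.001, 0, -0.004, 0, 0, 0],
    [0.001, 0, -0.0055, 0, 0, 0],
    [0.001, 0, -0.007, 0, 0, 0],
    [0.001, 0, -0.008, 0, 0, 0],
  ],
)

```text
clock: 9.9
ee_pos: [526.6, 106.2, 21.8]
tcp_rot: [47.1, 89.9, -44.3]
wrist_force: [-0.9, -4.6, -3.3]
grip_width: 59.2
```

Request:
drive_tool(
  targets=[
    [0.001, 0, -0.0005, 0, 0, 0],
    [0.001, 0, -0.001, 0, 0, 0],
    [0.001, 0, -0.0015, 0, 0, 0],
  ],
)

```text
clock: 10.2
ee_pos: [526.6, 106.3, 20.7]
tcp_rot: [18.8, 89.7, -72.6]
wrist_force: [-0.4, -8.3, -1.6]
grip_width: 59.2
```

Request:
drive_tool(
  targets=[
    [0.001, 0, 0, 0, 0.2, 0],
    [0.002, 0, 0, 0, 0.2, 0],
    [0.003, 0, 0, 0, 0.2, 0],
    [0.0035, 0, 0, 0, 0.2, 0],
  ],
)

```text
clock: 10.6
ee_pos: [526.6, 106.2, 17.6]
tcp_rot: [52.2, 89.9, -39.2]
wrist_force: [-2.5, -3.3, 7.5]
grip_width: 59.5
```

Request:
drive_tool(
  targets=[
    [0, 0, 0, 0, 0, 0],
    [0, 0, 0, 0, 0, 0],
    [0, 0, 0, 0, 0, 0],
    [0, 0, 0, 0, 0, 0],
  ],
  gripper=0.81,
)

```text
clock: 11.0
ee_pos: [526.9, 106.5, 17.8]
tcp_rot: [74.9, 89.9, -16.5]
wrist_force: [0.5, 0.7, -0.1]
grip_width: 69.2
```

Request:
drive_tool(
  targets=[
    [-0.01, 0, 0, 0, 0, 0],
    [-0.03, 0, 0, 0, 0, 0],
    [-0.06, 0, 0, 0, 0, 0],
    [-0.09, 0, 0, 0, 0, 0],
    [-0.09, 0, 0, 0, 0, 0],
  ],
)

```text
clock: 11.5
ee_pos: [530.0, 107.4, 112.7]
tcp_rot: [98.4, 89.4, 7.0]
wrist_force: [1.0, -0.5, 0.4]
grip_width: 69.0
```

Run:
```python
from mv import *
from ov import *
show()
d=shot('scene','scene8'); overlay(d,[(P,(0,255,0)) for P in loops(526.5,106.3,np.radians(-1.2),8,'box',0)],(195,165,275,245),'s8',7)
```

```text
11.5 [530.  107.4 112.7] F [ 1.  -0.5  0.4] grip 69.0 q [ 11.5  15.7 -22.   51.8  -0.  102.9]
[[ 0.01   1.    -0.024]
 [ 0.001 -0.024 -1.   ]
 [-1.     0.01  -0.001]]
```

View pics/s8.png

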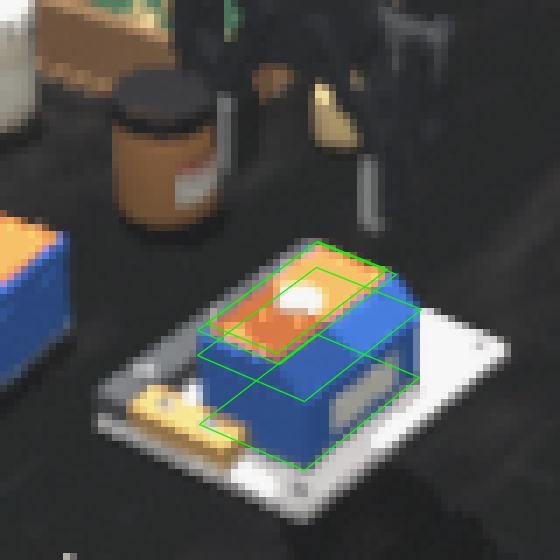

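Run:
```python
from mv import *
Rt=Ro.from_euler('z',-1.2,degrees=True).as_matrix()@Rd(90,45)
print(Rt.round(3))
rel([450,107,140],Rt)
```

```text
[[ 0.707  0.021  0.707]
 [-0.015  1.    -0.015]
 [-0.707  0.     0.707]]
now 11.55 [528.8 107.1 110.6] F [ 0.1 -0.2 -0.8] grip 69.2 q [ 11.5  15.8 -22.1  51.7  -0.  102.9]
row [-0.0299, -0.0786, 0.002] [-85.22, -34.85, 34.91]
```

Request:
drive_tool(
  targets=[
    [-0.03, -0.0786, 0.002, -85.2, -34.9, 34.9],
    [-0.03, -0.0786, 0.002, -85.2, -34.9, 34.9],
    [-0.03, -0.0786, 0.002, -85.2, -34.9, 34.9],
    [-0.03, -0.0786, 0.002, -85.2, -34.9, 34.9],
    [-0.03, -0.0786, 0.002, -85.2, -34.9, 34.9],
    [-0.03, -0.0786, 0.002, -85.2, -34.9, 34.9],
    [-0.03, -0.0786, 0.002, -85.2, -34.9, 34.9],
    [-0.03, -0.0786, 0.002, -85.2, -34.9, 34.9],
    [-0.03, -0.0786, 0.002, -85.2, -34.9, 34.9],
    [-0.03, -0.0786, 0.002, -85.2, -34.9, 34.9],
    [-0.03, -0.0786, 0.002, -85.2, -34.9, 34.9],
    [-0.03, -0.0786, 0.002, -85.2, -34.9, 34.9],
  ],
  gripper=0,
)

```text
clock: 12.75
ee_pos: [481.0, 135.4, 187.5]
tcp_rot: [-2.5, 49.0, -4.2]
wrist_force: [-0.2, -0.7, -0.1]
grip_width: 0.2
```

Run:
```python
from mv import *
Rt=Ro.from_euler('z',-1.2,degrees=True).as_matrix()@Rd(90,45)
show()
rel([483,107,74],Rt)
```

```text
12.75 [481.  135.4 187.5] F [-0.2 -0.7 -0.1] grip 0.2 q [ 29.8 -17.  -58.8  12.4 -21.5  24.5]
[[ 0.654  0.041  0.755]
 [-0.048  0.999 -0.012]
 [-0.755 -0.029  0.655]]
now 12.75 [481.  135.4 187.5] F [-0.2 -0.7 -0.1] grip 0.2 q [ 29.8 -17.  -58.8  12.4 -21.5  24.5]
row [0.0884, -0.025, -0.0725] [0.29, -4.05, 1.97]
```

```bash
cat > ik.py <<'E'
import numpy as np
S=[ # j1..j4, pos
([-72.1,17.96,-2.70,69.34],[184.6,-570.9,231.3]),([-17.3,16.4,-15.8,57.8],[535.6,-166.6,149.5]),([-17.8,20.2,-21.4,48.4],[532.7,-170.4,72.7]),
([-17.8,17.9,-18.6,52.9],[538.5,-172.1,115.1]),([-18,18.9,-21.9,49.2],[525.4,-170.9,82.7]),([10.8,17.8,-23.4,49.1],[529.2,100.7,83.1]),([10.6,21.3,-27.9,40.9],[525.8,98.5,22]),([11.5,15.7,-22,51.8],[530,107.4,112.7])]
A=[];b=[]
for q,p in S:
    r=np.hypot(p[0],p[1]);j2,a=np.radians(q[1]),np.radians(q[1]-q[2])
    A.append([1,0,np.sin(j2),np.cos(a),np.sin(a)]);b.append(r)
    A.append([0,1,np.cos(j2),-np.sin(a),np.cos(a)]);b.append(p[2])
x,res,rk,sv=np.linalg.lstsq(np.array(A),np.array(b),rcond=None)
if __name__=='__main__': print(x.round(1),sv.round(2),(np.array(A)@x-b).round(1))
E
python3 ik.py
```

```text
[  11.5 -146.2  483.1  440.4   78.8] [4.89 3.99 0.3  0.27 0.05] [ 0.4  0.4  1.7 -0.3  0.7  1.  -4.4 -0.2  0.4  0.   3.8 -0.1 -0.5  0.
 -1.9 -0.8]
```

Run:
```python
from mv import *
Rt=Ro.from_euler('z',-1.2,degrees=True).as_matrix()@Rd(90,22)
rel([472,107,72],Rt)
```

```text
now 12.75 [481.  135.4 187.5] F [-0.2 -0.7 -0.1] grip 0.2 q [ 29.8 -17.  -58.8  12.4 -21.5  24.5]
row [0.0827, -0.0254, -0.0822] [-0.11, 18.95, 2.0]
```

Request:
drive_tool(
  targets=[
    [0, -0.02, -0.01, 0, 8, 1],
    [0.01, -0.0254, -0.02, 0, 15, 2],
    [0.03, -0.0254, -0.04, 0, 19, 2],
    [0.06, -0.0254, -0.06, 0, 19, 2],
    [0.083, -0.0254, -0.082, 0, 19, 2],
    [0.083, -0.0254, -0.082, 0, 19, 2],
    [0.083, -0.0254, -0.082, 0, 19, 2],
    [0.083, -0.0254, -0.082, 0, 19, 2],
  ],
)

```text
clock: 13.55
ee_pos: [473.4, 107.5, 73.5]
tcp_rot: [0.3, 67.9, -1.0]
wrist_force: [0.7, -0.4, 1.4]
grip_width: 0.0
```

Run:
```python
from mv import *
show()
Rt=Ro.from_euler('z',-1.2,degrees=True).as_matrix()@Rd(90,22)
rel([472,107,72],Rt)
d=shot('scene','scene9'); cv2.imwrite('pics/s9.png',cv2.resize(d['pixels'][150:240,195:295],None,fx=6,fy=6,interpolation=cv2.INTER_CUBIC))
```

```text
13.55 [473.4 107.5  73.5] F [ 0.7 -0.4  1.4] grip 0.0 q [ 17.5  -1.4 -53.4  16.9  -6.8  17.5]
[[ 0.376  0.022  0.926]
 [-0.007  1.    -0.021]
 [-0.927  0.002  0.376]]
now 13.55 [473.4 107.5  73.5] F [ 0.7 -0.4  1.4] grip 0.0 q [ 17.5  -1.4 -53.4  16.9  -6.8  17.5]
row [0.0009, -0.0005, -0.0019] [-0.11, 0.08, -0.06]
```

View pics/s9.png

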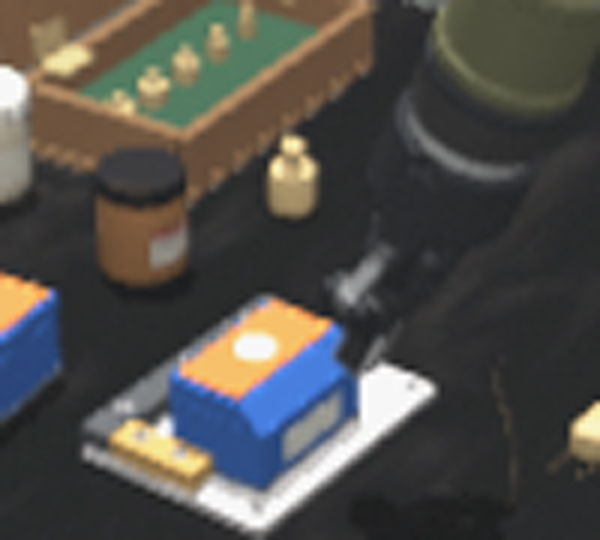

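Run:
```python
from mv import *
from ov import *
d=env.read_camera('scene')
p=env.read_state()['ee_pos']
print((proj(d,p)-[195,150])*6, (proj(d,[[504,106.5,53],[504,62,53],[504,151,53]])-[195,150])*6)
d=shot('top','top9'); cv2.imwrite('pics/t9.png',cv2.resize(d['pixels'][160:260,190:290],None,fx=6,fy=6,interpolation=cv2.INTER_CUBIC))
```

```text
[[344.85217797 361.46347677]] [[297.96921435 374.89258906]
 [345.06610075 336.49872299]
 [248.85842753 414.92820745]]
```

View pics/t9.png

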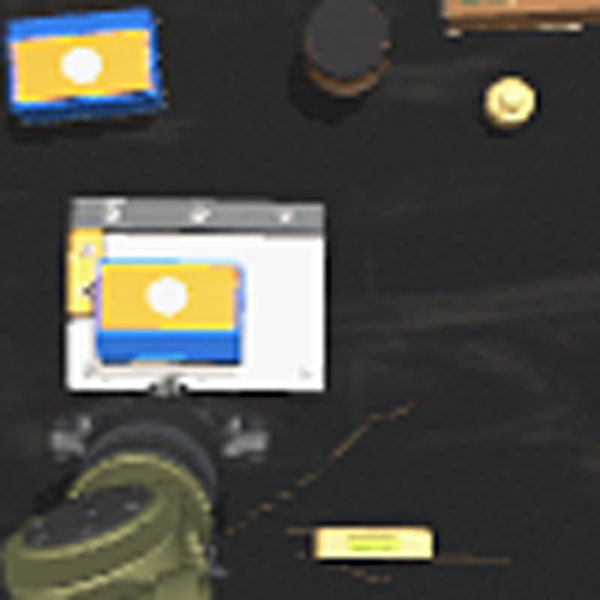

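Request:
drive_tool(
  targets=[
    [0.008, 0, 0.003, 0, 0, 0],
    [0.014, 0, 0.005, 0, 0, 0],
    [0.019, 0, 0.0065, 0, 0, 0],
    [0.022, 0, 0.0075, 0, 0, 0],
    [0.0245, 0, 0.008, 0, 0, 0],
  ],
)

```text
clock: 14.2
ee_pos: [490.3, 107.1, 53.5]
tcp_rot: [0.3, 67.9, -1.0]
wrist_force: [0.3, -0.6, 0.2]
grip_width: -0.2
```

Request:
drive_tool(
  targets=[
    [0.0018, 0, 0.0008, 0, 0, 0],
    [0.0037, 0, 0.0016, 0, 0, 0],
    [0.0046, 0, 0.0019, 0, 0, 0],
    [0.0055, 0, 0.0023, 0, 0, 0],
  ],
)

```text
clock: 14.6
ee_pos: [494.5, 107.0, 49.2]
tcp_rot: [0.3, 67.9, -1.0]
wrist_force: [-1.0, -0.1, -0.3]
grip_width: -0.0
```

Request:
drive_tool(
  targets=[
    [0.0009, 0, 0.0004, 0, 0, 0],
    [0.0018, 0, 0.0008, 0, 0, 0],
    [0.0028, 0, 0.0012, 0, 0, 0],
    [0.0037, 0, 0.0016, 0, 0, 0],
  ],
)

```text
clock: 15.0
ee_pos: [499.3, 107.3, 48.3]
tcp_rot: [0.3, 67.7, -1.0]
wrist_force: [-6.8, -0.1, 17.1]
grip_width: 0.3
```

Request:
drive_tool(
  targets=[
    [0.0008, 0, 0.0018, 0, 0, 0],
    [0.0016, 0, 0.0037, 0, 0, 0],
    [0.0022, 0, 0.0055, 0, 0, 0],
  ],
)

```text
clock: 15.3
ee_pos: [505.7, 107.3, 48.8]
tcp_rot: [0.4, 67.6, -1.0]
wrist_force: [-3.1, 0.2, 6.2]
grip_width: -0.1
```

Run:
```python
from mv import *
show()
d=shot('top','top10'); a=cv2.resize(d['pixels'][180:240,190:260],None,fx=6,fy=6,interpolation=cv2.INTER_CUBIC)
d=shot('scene','scene10'); b=cv2.resize(d['pixels'][180:240,200:270],None,fx=6,fy=6,interpolation=cv2.INTER_CUBIC)
cv2.imwrite('pics/b10.png',np.vstack([a,b])[:720]); cv2.imwrite('pics/b10.png',cv2.resize(np.hstack([a,b]),None,fx=.94,fy=.94))
```

```text
15.3 [505.7 107.3  48.8] F [-3.1  0.2  6.2] grip -0.1 q [ 16.1   4.3 -52.1  12.1  -6.4  16.2]
[[ 0.381  0.023  0.925]
 [-0.006  1.    -0.022]
 [-0.925  0.002  0.381]]
```

View pics/b10.png

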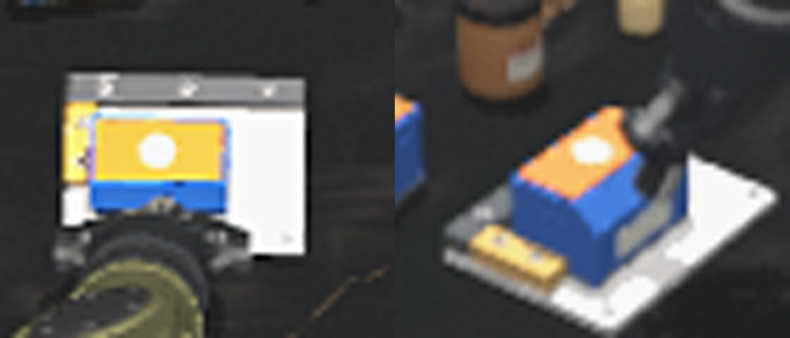

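Request:
drive_tool(
  targets=[
    [0.0008, 0, 0.0018, 0, 0, 0],
    [0.0016, 0, 0.0037, 0, 0, 0],
    [0.0024, 0, 0.0055, 0, 0, 0],
  ],
)

```text
clock: 15.7
ee_pos: [512.1, 107.1, 48.8]
tcp_rot: [0.4, 67.6, -1.0]
wrist_force: [-3.0, -0.4, 5.3]
grip_width: 0.2
```

Request:
drive_tool(
  targets=[
    [0.0008, 0, 0.0018, 0, 0, 0],
    [0.0014, 0, 0.0032, 0, 0, 0],
    [0.0018, 0, 0.0042, 0, 0, 0],
  ],
)

```text
clock: 16.0
ee_pos: [516.9, 107.0, 48.8]
tcp_rot: [0.4, 67.6, -1.0]
wrist_force: [-3.6, -0.2, 4.8]
grip_width: 0.2
```

Request:
drive_tool(
  targets=[
    [0.0006, 0, 0.0014, 0, 0, 0],
    [0.001, 0, 0.0024, 0, 0, 0],
  ],
)

```text
clock: 16.2
ee_pos: [519.6, 106.9, 48.8]
tcp_rot: [0.4, 67.6, -1.0]
wrist_force: [-2.6, 0.3, 5.9]
grip_width: -0.0
```

Run:
```python
from mv import *
show()
d=shot('top','top11'); a=cv2.resize(d['pixels'][180:240,190:260],None,fx=6,fy=6,interpolation=cv2.INTER_CUBIC)
d=shot('scene','scene11'); b=cv2.resize(d['pixels'][180:240,200:270],None,fx=6,fy=6,interpolation=cv2.INTER_CUBIC)
cv2.imwrite('pics/b11.png',cv2.resize(np.hstack([a,b]),None,fx=.94,fy=.94))
```

```text
16.2 [519.6 106.9  48.8] F [-2.6  0.3  5.9] grip -0.0 q [ 15.5   5.7 -50.6  12.2  -6.2  15.6]
[[ 0.381  0.023  0.924]
 [-0.006  1.    -0.022]
 [-0.925  0.002  0.381]]
```

View pics/b11.png

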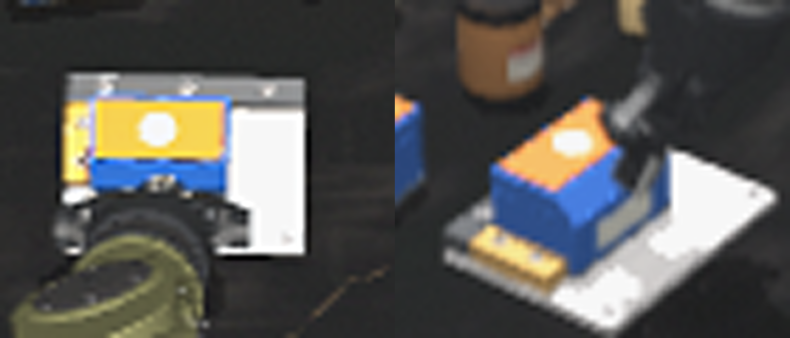

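Request:
drive_tool(
  targets=[
    [0.0004, 0, 0.001, 0, 0, 0],
    [0.0009, 0, 0.002, 0, 0, 0],
    [0.0012, 0, 0.003, 0, 0, 0],
  ],
)

```text
clock: 16.6
ee_pos: [520.3, 107.0, 48.4]
tcp_rot: [0.4, 67.8, -0.9]
wrist_force: [-24.9, -0.0, 30.6]
grip_width: 0.3
```

Request:
drive_tool(
  targets=[
    [0.0013, 0, 0.0005, 0, 0, 0],
    [0.0013, 0, 0.0005, 0, 0, 0],
    [0.0013, 0, 0.0005, 0, 0, 0],
    [0.0013, 0, 0.0005, 0, 0, 0],
  ],
)

```text
clock: 17.0
ee_pos: [520.2, 107.0, 48.3]
tcp_rot: [0.4, 67.9, -0.8]
wrist_force: [-20.7, -2.1, 31.7]
grip_width: -0.1
```

Run:
```python
from mv import *
show()
d=shot('top','top12'); a=cv2.resize(d['pixels'][180:240,190:260],None,fx=6,fy=6,interpolation=cv2.INTER_CUBIC)
d=shot('scene','scene12'); b=cv2.resize(d['pixels'][180:240,200:270],None,fx=6,fy=6,interpolation=cv2.INTER_CUBIC)
cv2.imwrite('pics/b12.png',cv2.resize(np.hstack([a,b]),None,fx=.94,fy=.94))
for i in range(3): env.read_camera('top'); show()
```

```text
17.0 [520.2 107.   48.3] F [-20.7  -2.1  31.7] grip -0.1 q [ 15.4   5.8 -50.3  12.5  -6.   15.5]
[[ 0.377  0.021  0.926]
 [-0.005  1.    -0.021]
 [-0.926  0.003  0.377]]
17.15 [520.2 107.   48.3] F [-21.8  -0.7  32.6] grip -0.0 q [ 15.4   5.8 -50.3  12.5  -6.   15.5]
[[ 0.377  0.021  0.926]
 [-0.005  1.    -0.021]
 [-0.926  0.003  0.377]]
17.2 [520.2 107.   48.3] F [-21.3  -1.7  31.8] grip 0.2 q [ 15.4   5.8 -50.3  12.5  -6.   15.5]
[[ 0.377  0.021  0.926]
 [-0.005  1.    -0.021]
 [-0.926  0.003  0.377]]
17.25 [520.2 107.   48.3] F [-20.4  -1.9  30.8] grip -0.1 q [ 15.4   5.8 -50.3  12.5  -6.   15.5]
[[ 0.377  0.021  0.926]
 [-0.005  1.    -0.021]
 [-0.926  0.003  0.377]]
```

View pics/b12.png

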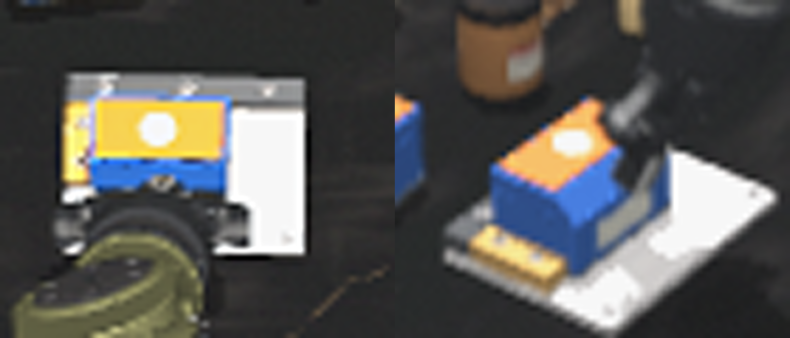

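Request:
drive_tool(
  targets=[
    [0.0005, 0, 0.0003, 0, 0, 0],
    [0.0005, 0, 0.0003, 0, 0, 0],
    [0.0005, 0, 0.0003, 0, 0, 0],
  ],
)

```text
clock: 17.55
ee_pos: [520.1, 107.0, 48.5]
tcp_rot: [0.4, 67.9, -0.8]
wrist_force: [-14.0, -0.3, 19.4]
grip_width: -0.4
```

Run:
```python
from mv import *
from ov import *
from loc import *
show()
ds=env.read_camera('scene'); dt=shot('top','top13')
# refit box in scene; jig from scene, compare in the same camera
ro=(208,190,252,234)
for yaw in (0,): pass
Bp=loops(547,106,np.radians(-1.2),8,'box',0)
def run(n,L):
    overlay(ds,L,(200,185,270,240),n+'s',10); overlay(dt,L,(192,184,256,234),n+'t',12)
run('ov13',[(P,(0,0,255)) for P in loops(537,96,np.radians(-1.4),0,'jig')]+[(P,(0,255,0)) for P in loops(547,106.5,np.radians(-1.2),8,'box',0)])
```

```text
17.55 [520.1 107.   48.5] F [-14.   -0.3  19.4] grip -0.4 q [ 15.4   5.8 -50.3  12.6  -6.   15.5]
[[ 0.377  0.021  0.926]
 [-0.005  1.    -0.02 ]
 [-0.926  0.003  0.377]]
```

View pics/ov13s.png

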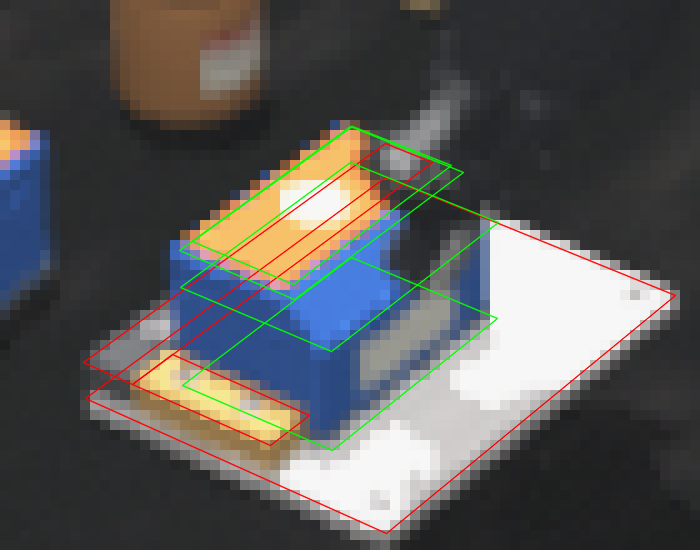

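View pics/ov13t.png

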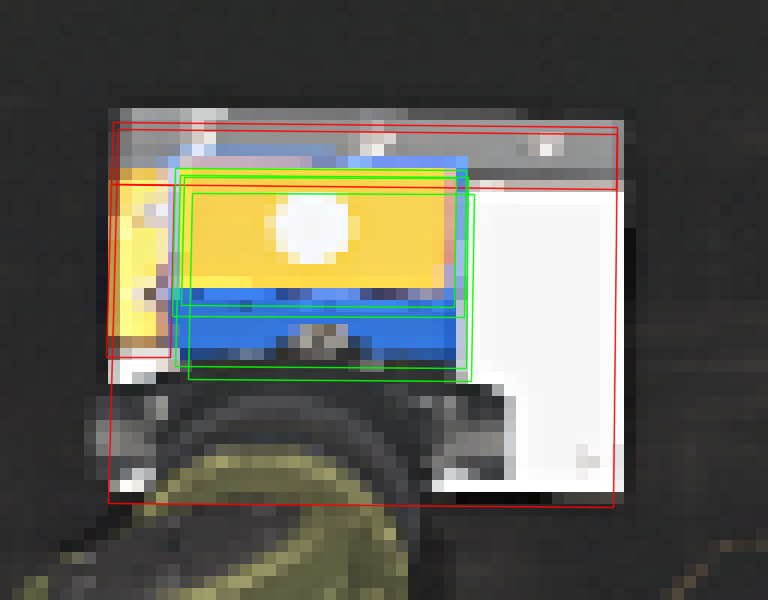

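Run:
```python
import cv2,numpy as np
a=cv2.imread('pics/top13.png'); o=cv2.imread('pics/top9.png')
for r in range(200,215): print(r,'R', [tuple(int(v) for v in a[r,c]) for c in range(228,234)], 'plate', [int(a[r,c].min()) for c in range(241,247)])
for r in range(213,217): print(r,'L',[int(a[r,c].min()) for c in range(198,205)])
for r in range(216,224): print(r,'o',[int(o[r,c].min()) for c in range(198,205)],[int(o[r,c].min()) for c in range(241,247)])
for r in range(203,213): print(r,'stop',[tuple(int(v) for v in a[r,c]) for c in range(203,209)])
```

```text
200 R [(86, 210, 250), (145, 168, 223), (230, 166, 132), (251, 252, 251), (253, 254, 254), (253, 253, 252)] plate [254, 255, 255, 45, 37, 39]
201 R [(86, 209, 249), (144, 166, 221), (229, 164, 130), (247, 249, 247), (248, 249, 250), (248, 248, 248)] plate [248, 252, 255, 40, 35, 40]
202 R [(85, 211, 249), (142, 172, 221), (228, 164, 129), (247, 248, 246), (248, 249, 249), (247, 247, 247)] plate [247, 251, 255, 39, 35, 40]
203 R [(85, 210, 249), (141, 168, 221), (228, 164, 129), (246, 247, 246), (248, 248, 249), (247, 247, 247)] plate [247, 251, 255, 15, 37, 42]
204 R [(81, 206, 249), (137, 153, 220), (235, 188, 161), (249, 252, 252), (247, 248, 248), (247, 247, 247)] plate [247, 251, 255, 14, 37, 39]
205 R [(80, 204, 250), (134, 146, 221), (234, 188, 161), (249, 252, 252), (247, 248, 248), (247, 247, 247)] plate [247, 251, 255, 15, 35, 39]
206 R [(121, 209, 252), (200, 163, 174), (233, 187, 163), (249, 252, 253), (247, 248, 248), (247, 247, 247)] plate [247, 251, 255, 16, 35, 41]
207 R [(115, 213, 255), (195, 164, 178), (223, 167, 140), (245, 248, 249), (248, 248, 249), (247, 247, 24
[... 2095 characters left out ...]
), (222, 152, 179), (69, 215, 254), (76, 213, 251)]
207 stop [(164, 240, 250), (182, 239, 251), (133, 118, 143), (222, 171, 193), (83, 240, 255), (87, 238, 255)]
208 stop [(210, 227, 236), (80, 95, 110), (203, 172, 183), (255, 169, 75), (223, 116, 52), (177, 89, 39)]
209 stop [(164, 234, 248), (184, 210, 228), (122, 120, 153), (222, 112, 39), (219, 115, 49), (218, 115, 50)]
210 stop [(125, 245, 252), (111, 241, 255), (131, 155, 206), (224, 113, 41), (217, 116, 49), (217, 117, 53)]
211 stop [(127, 249, 255), (113, 243, 255), (113, 158, 208), (197, 125, 82), (219, 116, 50), (217, 117, 53)]
212 stop [(96, 146, 183), (84, 138, 176), (98, 103, 127), (194, 116, 69), (224, 118, 49), (224, 121, 53)]
```

Request:
drive_tool(
  targets=[
    [0.0003, 0, 0.0003, 0, 0, 0],
    [0.0003, 0, 0.0003, 0, 0, 0],
    [0.0003, 0, 0.0003, 0, 0, 0],
  ],
)

```text
clock: 17.95
ee_pos: [520.0, 107.0, 48.6]
tcp_rot: [0.4, 67.9, -0.8]
wrist_force: [-8.9, 0.5, 14.4]
grip_width: -0.2
```

Run:
```python
from mv import *
for i in range(4): env.read_camera('top'); show()
```

```text
18.0 [519.9 107.   48.6] F [-9.9 -0.1 14.5] grip -0.1 q [ 15.4   5.8 -50.3  12.6  -6.   15.5]
[[ 0.376  0.021  0.926]
 [-0.005  1.    -0.02 ]
 [-0.926  0.003  0.376]]
18.05 [520.  107.   48.6] F [-8.5 -1.2 14.2] grip -0.2 q [ 15.4   5.8 -50.3  12.6  -6.   15.5]
[[ 0.376  0.021  0.926]
 [-0.005  1.    -0.02 ]
 [-0.926  0.003  0.376]]
18.1 [520.  107.   48.6] F [-8.3 -0.6 13.5] grip -0.3 q [ 15.4   5.8 -50.3  12.6  -6.   15.5]
[[ 0.376  0.021  0.926]
 [-0.005  1.    -0.02 ]
 [-0.926  0.003  0.376]]
18.15 [520.  107.   48.6] F [-9.1 -0.5 14.6] grip 0.1 q [ 15.4   5.8 -50.3  12.6  -6.   15.5]
[[ 0.376  0.021  0.926]
 [-0.005  1.    -0.02 ]
 [-0.926  0.003  0.376]]
```

Request:
drive_tool(
  targets=[
    [0.0003, 0, 0.0005, 0, 0, 0],
    [0.0003, 0, 0.0005, 0, 0, 0],
    [0.0003, 0, 0.0005, 0, 0, 0],
  ],
)

```text
clock: 18.45
ee_pos: [519.9, 107.0, 48.6]
tcp_rot: [0.4, 67.9, -0.8]
wrist_force: [-8.3, 0.5, 12.9]
grip_width: -0.0
```

Run:
```python
from mv import *
for i in range(3): d=shot('scene','scene14'); show()
cv2.imwrite('pics/s14.png',cv2.resize(d['pixels'][175:245,195:275],None,fx=8,fy=8,interpolation=cv2.INTER_CUBIC))
```

```text
18.5 [520.  107.   48.7] F [-9.1 -0.2 12.2] grip 0.1 q [ 15.4   5.8 -50.2  12.7  -6.   15.4]
[[ 0.376  0.02   0.926]
 [-0.005  1.    -0.02 ]
 [-0.927  0.003  0.376]]
18.55 [519.9 107.   48.6] F [-9.   0.1 12.2] grip 0.2 q [ 15.4   5.8 -50.2  12.7  -6.   15.4]
[[ 0.376  0.02   0.927]
 [-0.005  1.    -0.02 ]
 [-0.927  0.003  0.376]]
18.6 [519.9 107.   48.6] F [-8.3 -0.7 13.2] grip 0.1 q [ 15.4   5.8 -50.2  12.7  -6.   15.4]
[[ 0.376  0.02   0.927]
 [-0.005  1.    -0.02 ]
 [-0.927  0.003  0.376]]
```

View pics/s14.png

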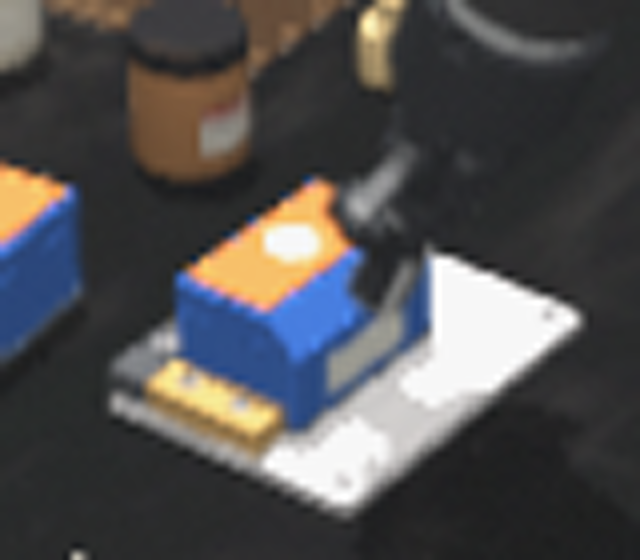

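Run:
```python
from mv import *
print(env.finish_job()); show()
```

```text
the job is handed in; nothing more can be done
None
the job is handed in; nothing more can be done
```

I handed the job in at about 18.6 s, with the arm still pushing diagonally on the box's bevel. No verdict was reported.

**What I did:**
- I pressed the lid of the right-hand blue box home with about 19 N; the fingertip ended at z = 54.9 mm (home is 55 mm).
- I gripped the box, set it on the plate and brought its end against the brass stop, where I felt contact.
- I slid it along the stop to the fence with closed, tilted fingers on the bevel.

**Last checks:**
- **Push:** The wrist force was steady at about 9 N towards the fence and 12–13 N down, roughly 15 N in all. Allowing for friction on the plate, I estimate at least 4.5 N on the fence.
- **Stop gap:** The top camera puts it at about 0–1.5 mm, against the 4 mm allowed.
- **Box and bystanders:** In the last picture the box stands upright and the lid looks home, with no bystanders moved in the part I viewed. I did not measure the lid again, nor the angle to the fence, after seating the box.

**What did not go to plan:**
- A 45° tool tilt was out of reach because the elbow joint hit its limit, so I pushed at about 22° tilt. The push therefore comes from a fingertip edge and is a little steeper than 45°.
- Fence contact briefly reached about 39 N in total before I backed off.
- The two cameras disagreed by about 4 mm on where the jig is, so I relied on felt contact for the final seating.

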